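Level the kitchen balance by moving the right spice jar

ROBOT

A 7-joint arm with a two-finger parallel gripper is mounted at the origin on a cart in front of the work surface, level with it; the furniture and walls round the work are solid. World frame = base frame: x ahead of the robot, y to its left, z up, the work surface at z = 0. Lengths are in mm, angles in rad, forces in N, time in s.
With the tool pointing down it reaches from about 400 to 875 mm from the base axis. Payload 4.4 kg.
Tool frame: the origin (TCP) lies midway between the tips of the shut fingers; the grasp point (between the pads) lies 19 mm behind it; z points along the fingers, y is the line along which they close (so a half turn about z gives the same grasp; the last joint's range is limited). The gripper opens to 85 mm and grips with 20 to 120 N. Pads are 22 mm wide; open, the fingers measure 114 mm over their backs; the gripper's body (76 mm by 85 mm) begins 54 mm behind the grasp point. The pads swing forward as they close: fully open they stand 13 mm farther back than shut.
Start: joints at [1.155, 0.628, 0.038, 1.517, -0.027, 0.996, -0.02], TCP at [222.789, -610.641, 231.313] pointing down, gripper open.
Joint ranges: [-3.06, 3.06], [-0.37, 2.12], [-1.25, 1.32], [0.18, 2.47], [-1.1, 4.24], [0.23, 1.98], [-2.94, 2.94]. Speed limits (rad/s): [2.57, 2.57, 3.14, 3.14, 3.14, 3.14, 3.14].

INTERFACE

Orientations are given as [roll, pitch, yaw] about the fixed x, y, z axes, in that order (R = Rz(yaw) Ry(pitch) Rx(roll)).
In Python, from cell import ctrl gives the robot as it stands.
- The arm moves only by the shell command python3 -m handwheel 'ROWS'. ROWS is JSON, a list of rows, each a list of 3 entries, a list of its own where there are three numbers: the turn, a rotation vector about the tool's x, y, z in degrees, then the shift along the tool's x, y, z in m, then the closure, from 0 (fully open) to 1 (shut). A call has 1 to 5 rows; each row shifts and turns the commanded pose from where the row before left it, along the tool's axes as they then stand; what a row does not reach is not made up. A row lasts 1/12 s, in which the tool goes at most 41.7 mm and 7.16 degrees, less where a joint would pass 70% of its speed; a pose out of reach is approached as far as the arm can. A call is refused whole if a number of a shift passes 0.0417 or a number of a turn 7.16, either way. A call with a gripper value outside its range is refused whole. The fingers move at their own pace and stop on an object; the grip force is fixed at half the most. Time passes only in rows, so rows that do not move let the fingers close. It gives the time, the measured TCP pose, the force, the opening and the grip force at its end, in the units of the state.
- ctrl.read_state(): the state, without advancing time (a new reading comes with each control period).
- ctrl.get_image(name): name is "side" or "top"; returns a dict with "pixels" (384x512x3 uint8, red, green, blue), "fx", "fy", "cx", "cy" (pixels), "pose" (4x4, takes a point from camera to world coordinates). Camera axes: x right, y up, looking along -z (the intrinsics and any distortion apply to the point x, -y, -z); pixel columns grow to the right and rows downward; lengths in mm; the calibration is good to about 2 mm. A picture is of the moment at which its call begins. There is no depth.
- ctrl.finish_job(): hands the job in; it is judged then, once.
The state is a dict: "clock": time; "qpos": joint angles; "qd": joint speeds; "tau": joint torques, N m; "eef_pos": TCP position; "tool_rot": TCP orientation; "force": force on the tool from outside, world axes, zero at the start; "torque": the same for the moment, N m; "width": finger opening in mm; "gripper_force": force on a finger pad.
Only numpy, scipy, OpenCV 4.12 (cv2) and the standard library are available. Lean on these libraries where they do the work, as an engineer would, in place of code of your own. Each camera call takes 0.05 s, during which the arm holds its last target. There are 200 camera calls.

TASK

The two-pan kitchen balance is out of level: two of the three look-alike spice jars stand on the low left pan and one on the high right pan. Work out which of the two left jars has to go over (one is full, one nearly empty - feel their weight), set it upright and fully down in the empty wooden holder on the right pan, and let go, so that both pans sit level with every jar standing down in a holder. Press on the balance only gently, and leave the other things on the worktop alone.

Things in the scene. Friction and masses are not known exactly. Their poses are not given: they have to be found in the camera images.
- balance: Two-pan balance, fixed: blue base 115 x 340 x 24 mm, blue centre pillar 120 mm high with a white dial and red pointer in front. Origin: centre of the base's underside. Its y axis runs along the line of the pans (+y = left pan, -y = right pan, centres at +125 and -125 mm), its x axis points to the back. All listed points share these axes.
- left_pan (a joint): Height of the left pan above its level position, m (range -0.012 to +0.012, up positive). The pans stay horizontal and move only up and down, always equal and opposite; 0 = level. Springs pull to level: 0.1 kg difference between the pans moves each by 4 mm, so a finger or jar pressed on a pan pushes it down about 4 mm per newton till its stop.
- right_pan (a joint): Height of the right pan above its level position, m (the negative of left_pan).
- left_floor (a point): Centre of the left pan's flat steel floor (108 mm in balance x, 174 mm in y; 78 mm above the worktop when level). Two holders are fixed on it, centred at y = +40 and -40 mm. Every holder is a pale wooden frame: opening 46 mm in balance x by 52 mm in y, walls 8 mm thick, 14 mm high. A jar is seated when it stands on the pan floor inside the frame.
- right_floor (a point): Centre of the right pan's floor, same as the left. A fixed holder with jar_3 in it is centred at y = +40 mm; the empty holder lies near y = -40 mm (see empty_place).
- empty_place (a point): Point on the right pan's floor at the middle of the empty holder's adjusting range. The empty holder was left somewhere between 15 mm nearer and 15 mm farther than this point along the balance's x axis (not in y); where exactly is not reported and must be felt or seen. It grips its pan stiffly: do not try to move it.
- jar_1: Spice jar, 106 mm high: glass body 42 mm across from the foot to 85 mm, red cap 45 mm across from 85 to 106 mm. Origin: centre of its foot. One of the two that start in the left pan's holders; the three jars look alike. Of jar_1 and jar_2 one weighs 0.3 kg and one 0.1 kg, and either may stand in either left holder.
- jar_2: Spice jar, same size and look as jar_1; the other of the two on the left pan.
- jar_3: Spice jar, same size and look, 0.2 kg; stands in the right pan's inner holder and stays there.
- kitchen_timer: Round red and white kitchen timer, 65 mm across, 45 mm high, standing behind the balance; leave alone. Origin: centre of its underside.
- flat_tin: Flat fish tin, 63 x 107 x 26 mm, behind the balance to the right; leave alone. Origin: centre of its underside.
- tumbler: Clear drinking glass, 81 mm across, 92 mm high, to the left of the balance; leave alone. Origin: centre of its underside.
Things that resemble listed ones, but are neither listed nor needed, are in the scene too. What is shaped like the jar_2 but blue or purple is not meant.

How it is judged:
By the outcome, as a careful person would: the job done as asked, in the order asked, and still so for the second after the job is handed in, with the robot touching nothing.
It also fails if it takes over 72 s, if anything falls off the work surface, if the arm or the gripper's body presses on something with over 40 N, if the wrist force passes 120 N, or if a joint passes its speed limit or range.

## Working session

There is one attempt and no reset: what is moved stays moved. The work goes in short steps, Python scripts to look and compute and a shell command to move; the robot and the scene stay as the last step left them, time stands still between calls to the robot, and variables do not carry over. Pictures are saved under pics/ and viewed, at most 10 in all, crops included, and the job is handed in when it is done.

```bash
mkdir -p pics; ls
python3 - <<'E'
from cell import ctrl
import cv2
for n in("side","top"):
    d=ctrl.get_image(n); cv2.imwrite(f"pics/{n}0.png",d["pixels"][:,:,::-1])
    print(n,{k:d[k] for k in d if k!="pixels"})
s=ctrl.read_state(); print(s)
E
```

```text
pics
side {'fx': 396.4713754994516, 'fy': 396.4713754994516, 'cx': 249.51032709589705, 'cy': 197.18021777921757, 'pose': array([[ 9.80621273e-01,  1.06160494e-01, -1.64656821e-01,
         4.58830649e+02],
       [-1.94991906e-01,  6.10281146e-01, -7.67811877e-01,
        -6.76658902e+02],
       [ 1.89756654e-02,  7.85039408e-01,  6.19155112e-01,
         6.75420900e+02],
       [ 0.00000000e+00,  0.00000000e+00,  0.00000000e+00,
         1.00000000e+00]])}
top {'fx': 477.3636070550501, 'fy': 477.3636070550501, 'cx': 253.84968499623326, 'cy': 190.1466245982271, 'pose': array([[ 1.33955364e-02,  9.92394413e-01, -1.22367844e-01,
         4.51389006e+02],
       [-9.99909208e-01,  1.31160237e-02, -3.08946780e-03,
         7.19883097e+01],
       [-1.46099103e-03,  1.22398119e-01,  9.92480008e-01,
         1.29033882e+03],
       [ 0.00000000e+00,  0.00000000e+00,  0.00000000e+00,
         1.00000000e+00]])}
{'clock': 0.1, 'qpos': array([ 1.15520074,  0.6292881 ,  0.0384186 ,  1.51818905, -0.02699251,
        0.99629414, -0.01999696]), 'qd': array([ 9.18100924e-04, -2.03185567e-03, -8.39723620e-04, -7.09875654e-04,
       -2.91601798e-03,  1.94316153e-03, -5.63303289e-05]), 'tau': array([ 2.13613654e-03, -5.64531684e+01,  1.23012085e+00, -1.93973190e+01,
        1.12530944e-02,  5.46850511e-03, -7.46363611e-06]), 'eef_pos': array([ 222.62397965, -610.13527916,  230.48347016]), 'tool_rot': array([-3.13993113e+00,  7.60097861e-06,  3.49825650e-01]), 'force': array([ 0.22636012, -0.11664153, -0.35514365]), 'torque': array([ 0.00466854, -0.04128308, -0.02035364]), 'gripper_force': 0.0, 'width': 85.3326000864671}
```

View pics/side0.png

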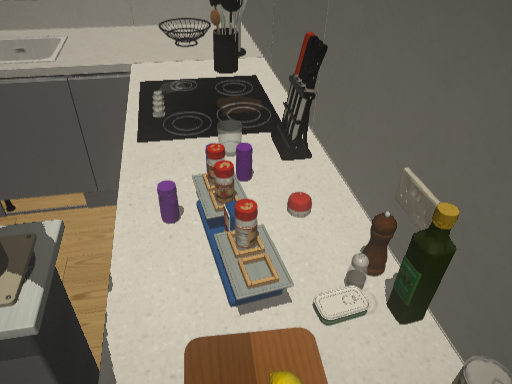

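View pics/top0.png

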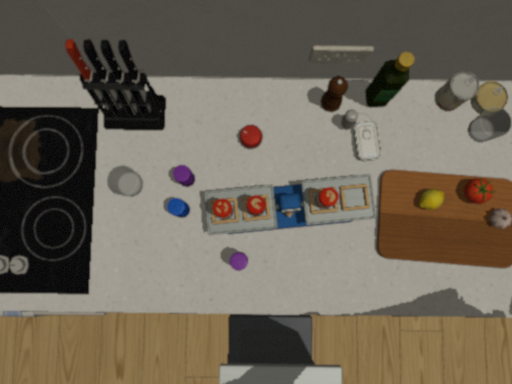

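The side view shows the balance with jars at about (215,155), (224,172) and (246,205) and the empty holder at (258,270). The top view shows caps at (222,208), (256,205) and (328,197), with the empty holder at (355,197). Purple and blue decoys stand around it. Next I'll enlarge both.

Run:
```python
import cv2,numpy as np
a=cv2.imread("pics/top0.png")[165:245,195:385]
b=cv2.imread("pics/side0.png")[130:310,180:300]
cv2.imwrite("pics/topc.png",cv2.resize(a,None,fx=4,fy=4,interpolation=cv2.INTER_CUBIC))
cv2.imwrite("pics/sidec.png",cv2.resize(b,None,fx=3.3,fy=3.3,interpolation=cv2.INTER_CUBIC))
```

```text
(no output)
```

View pics/topc.png

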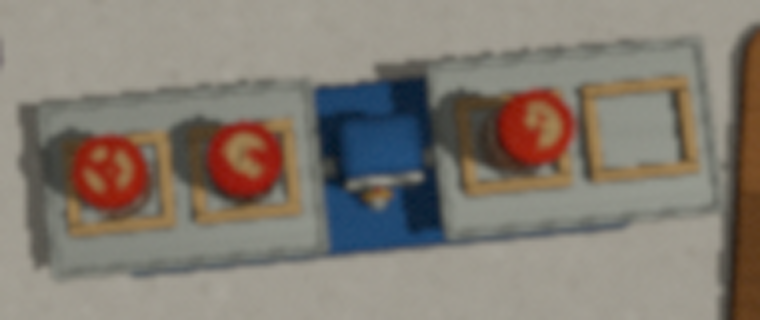

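View pics/sidec.png

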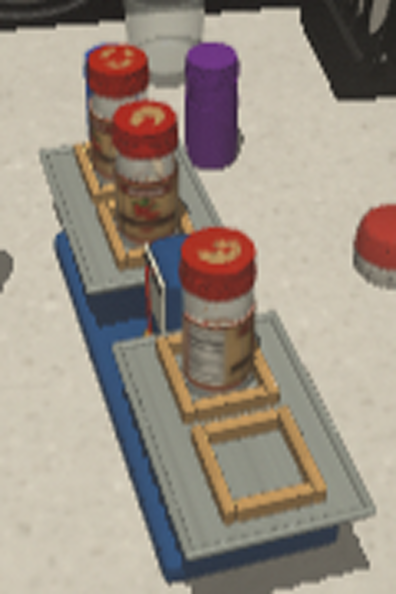

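```bash
cat > h.py <<'E'
import numpy as np
C={"side":(396.4714,249.5103,197.1802,np.array([[9.80621273e-01,1.06160494e-01,-1.64656821e-01,458.83],[-1.94991906e-01,6.10281146e-01,-7.67811877e-01,-676.659],[1.89756654e-02,7.85039408e-01,6.19155112e-01,675.421]])),
"top":(477.3636,253.8497,190.1466,np.array([[1.33955364e-02,9.92394413e-01,-1.22367844e-01,451.389],[-9.99909208e-01,1.31160237e-02,-3.08946780e-03,71.9883],[-1.46099103e-03,1.22398119e-01,9.92480008e-01,1290.339]]))}
def at_z(n,u,v,z):
    f,cx,cy,P=C[n]; d=P[:,:3]@np.array([(u-cx)/f,-(v-cy)/f,-1]); o=P[:,3]
    return o+d*(z-o[2])/d[2]
def proj(n,p):
    f,cx,cy,P=C[n]; c=P[:,:3].T@(np.asarray(p)-P[:,3]); return cx-f*c[0]/c[2], cy+f*c[1]/c[2]
E
python3 - <<'E'
from h import *
np.set_printoptions(precision=1,suppress=True)
T=lambda x,y,z:at_z("top",195+x/4,165+y/4,z)
S=lambda x,y,z:at_z("side",180+x/3.3,130+y/3.3,z)
for nm,F,pts in[("T caps",T,[(110,170,176),(244,157,176),(536,126,192)]),("S caps",S,[(118,58,176),(145,116,176),(218,248,192)]),
 ("T empty",T,[(583,87,100),(690,77,100),(698,172,100),(590,183,100)]),("S empty",S,[(192,430,100),(288,408,100),(327,490,100),(233,517,100)]),
 ("T Rpan",T,[(428,68,86),(700,38,86),(717,208,86),(445,240,86)]),("T Lpan",T,[(35,103,70),(310,82,70),(327,250,70),(55,277,70)]),("S Rpan",S,[(115,345,86),(272,315,86),(373,512,86),(188,558,86)])]:
    W=np.array([F(*p) for p in pts]); print(nm,W.tolist() and W[:,:2].tolist() if 0 else W[:,:2].round(1).tolist(),"mean",W.mean(0))
E
```

```text
T caps [[546.9, 148.3], [555.5, 70.0], [574.3, -98.7]] mean [558.9  39.9 181.3]
S caps [[549.1, 146.0], [557.5, 67.3], [576.0, -100.3]] mean [560.9  37.7 181.3]
T empty [[609.6, -142.6], [616.9, -210.0], [557.0, -214.0], [549.2, -146.5]] mean [ 583.2 -178.3  100. ]
S empty [[551.3, -154.1], [611.3, -146.9], [618.5, -212.5], [562.5, -221.7]] mean [ 585.9 -183.8  100. ]
T Rpan [[622.4, -46.6], [644.0, -220.0], [535.6, -229.0], [513.2, -57.4]] mean [ 578.8 -138.3   86. ]
T Lpan [[598.6, 204.8], [614.6, 27.9], [506.6, 16.1], [487.2, 189.1]] mean [551.7 109.5  70. ]
S Rpan [[517.3, -59.6], [624.0, -49.3], [644.1, -221.5], [535.1, -233.9]] mean [ 580.1 -141.1   86. ]
```

The pans give a balance yaw of 0.109 rad and a centre near (565,-14). The jars stand at about (547,149) and (556,70). The empty holder is at about (583,-178), so its offset is close to 0. First I'll turn the tool so the fingers close along balance x.

```bash
python3 -m handwheel '[[[0,0,-7],[0,0,0],0],[[0,0,-7],[0,0,0],0],[[0,0,-7],[0,0,0],0],[[0,0,-7],[0,0,0],0],[[0,0,-7],[0,0,0],0]]'; python3 -m handwheel '[[[0,0,-7],[0,0,-0.02],0],[[0,0,-7],[0,0,0],0],[[0,0,-7],[0,0,0],0],[[0,0,-7],[0,0,0],0],[[0,0,-7],[0,0,0],0]]'; python3 -m handwheel '[[[0,0,-6],[0,0,0],0],[[0,0,0],[0,0,0],0]]'
```

```text
clock: 0.52
eef_pos: [222.6, -610.3, 230.8]
tool_rot: [-3.141, -0.001, 0.967]
force: [1.3, -0.3, -0.2]
width: 85.5
gripper_force: 0.0
clock: 0.93
eef_pos: [222.6, -610.4, 250.9]
tool_rot: [-3.141, -0.001, 1.577]
force: [0.9, 1.2, 0.1]
width: 85.4
gripper_force: 0.0
clock: 1.1
eef_pos: [222.4, -610.4, 250.8]
tool_rot: [3.142, -0.001, 1.679]
force: [-0.5, -0.0, -0.4]
width: 85.4
gripper_force: 0.0
```

```bash
python3 -m handwheel '[[[0,0,0],[0.032,0.0203,0],0],[[0,0,0],[0.032,0.0203,0],0],[[0,0,0],[0.032,0.0203,0],0],[[0,0,0],[0.032,0.0203,0],0],[[0,0,0],[0.032,0.0203,0],0]]'; python3 -m handwheel '[[[0,0,0],[0.032,0.0203,0],0],[[0,0,0],[0.032,0.0203,0],0],[[0,0,0],[0.032,0.0203,0],0],[[0,0,0],[0.032,0.0203,0],0],[[0,0,0],[0.032,0.0203,0],0]]';python3 -m handwheel '[[[0,0,0],[0.032,0.0203,0],0],[[0,0,0],[0.032,0.0203,0],0],[[0,0,0],[0.032,0.0203,0],0],[[0,0,0],[0.032,0.0203,0],0],[[0,0,0],[0.032,0.0203,0],0]]';python3 -m handwheel '[[[0,0,0],[0.032,0.0203,0],0],[[0,0,0],[0.032,0.0203,0],0],[[0,0,0],[0.032,0.0203,0],0],[[0,0,0],[0.032,0.0203,0],0],[[0,0,0],[0.032,0.0203,0],0]]'; python3 -m handwheel '[[[0,0,0],[0,0,0],0],[[0,0,0],[0,0,0],0],[[0,0,0],[0,0,0],0]]'
```

```text
clock: 1.52
eef_pos: [307.2, -439.1, 251.1]
tool_rot: [-3.142, -0.0, 1.672]
force: [2.0, -0.3, -0.3]
width: 85.5
gripper_force: 0.0
clock: 1.93
eef_pos: [391.3, -269.4, 251.3]
tool_rot: [-3.142, 0.0, 1.672]
force: [0.7, 0.4, 0.3]
width: 85.3
gripper_force: 0.0
clock: 2.35
eef_pos: [475.4, -99.6, 251.3]
tool_rot: [-3.142, 0.0, 1.673]
force: [1.2, -0.1, -0.5]
width: 85.4
gripper_force: 0.0
clock: 2.77
eef_pos: [559.6, 70.2, 251.1]
tool_rot: [-3.141, 0.0, 1.673]
force: [-0.3, -0.3, 1.2]
width: 85.1
gripper_force: 0.0
clock: 3.02
eef_pos: [558.6, 68.0, 250.8]
tool_rot: [-3.14, 0.001, 1.674]
force: [-0.4, -0.2, -0.3]
width: 85.5
gripper_force: 0.0
```

```bash
python3 -m handwheel '[[[0,0,0],[0.001,-0.002,0.03],0],[[0,0,0],[0,0,0.03],0],[[0,0,0],[0,0,0.025],0],[[0,0,0],[0,0,0.015],0],[[0,0,0],[0,0,0.01],0]]'; python3 -m handwheel '[[[0,0,0],[0,0,0],0],[[0,0,0],[0,0,0],0]]'
python3 - <<'E'
from cell import ctrl
import cv2,numpy as np
a=ctrl.get_image("side")["pixels"][110:300,150:330,::-1]; b=ctrl.get_image("top")["pixels"][140:270,190:390,::-1]
a=cv2.resize(a,(540,570),interpolation=cv2.INTER_CUBIC)
cv2.imwrite("pics/g1.png",a)
E
```

```text
clock: 3.43
eef_pos: [555.5, 66.6, 139.4]
tool_rot: [-3.138, 0.001, 1.672]
force: [0.3, -1.0, 0.2]
width: 85.5
gripper_force: 0.0
clock: 3.6
eef_pos: [557.1, 68.2, 141.6]
tool_rot: [-3.141, 0.0, 1.674]
force: [0.8, 0.2, -0.6]
width: 85.6
gripper_force: 0.0
```

View pics/g1.png

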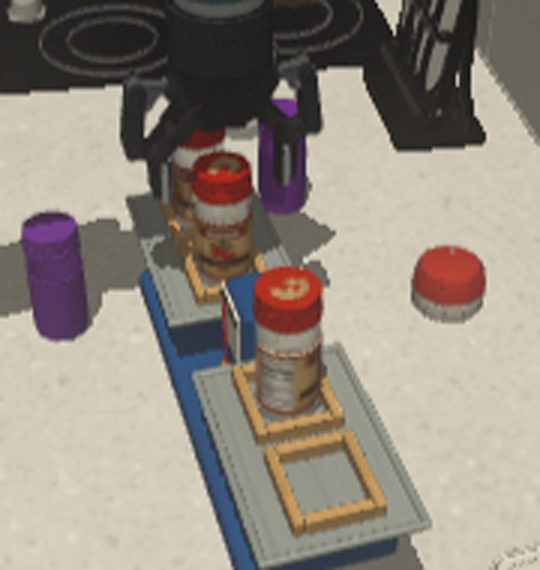

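The fingers straddle the inner left jar: tips at about (155,185) and (290,175) in the crop, cap at (222,175). Closing, then lifting to weigh it.

```bash
python3 -m handwheel '[[[0,0,0],[0,0,0],0.4],[[0,0,0],[0,0,0],0.5],[[0,0,0],[0,0,0],0.6],[[0,0,0],[0,0,0],1],[[0,0,0],[0,0,0],1]]'; python3 -m handwheel '[[[0,0,0],[0,0,0],1],[[0,0,0],[0,0,0],1],[[0,0,0],[0,0,0],1],[[0,0,0],[0,0,0],1],[[0,0,0],[0,0,0],1]]';python3 -m handwheel '[[[0,0,0],[0,0,-0.01],1],[[0,0,0],[0,0,-0.01],1],[[0,0,0],[0,0,-0.01],1],[[0,0,0],[0,0,-0.01],1],[[0,0,0],[0,0,-0.01],1]]'; python3 -m handwheel '[[[0,0,0],[0,0,0],1],[[0,0,0],[0,0,0],1],[[0,0,0],[0,0,0],1],[[0,0,0],[0,0,0],1],[[0,0,0],[0,0,0],1]]';python3 -m handwheel '[[[0,0,0],[0,0,0],1]]';python3 -m handwheel '[[[0,0,0],[0,0,0],1]]'
```

```text
clock: 4.12
eef_pos: [557.2, 69.3, 141.6]
tool_rot: [3.141, 0.0, 1.676]
force: [0.1, 0.7, 0.3]
width: 42.9
gripper_force: 60.9
clock: 4.53
eef_pos: [557.2, 69.3, 141.4]
tool_rot: [3.141, -0.0, 1.676]
force: [-0.3, 0.6, 0.9]
width: 43.2
gripper_force: 60.9
clock: 4.95
eef_pos: [556.8, 69.3, 192.6]
tool_rot: [-3.141, 0.0, 1.676]
force: [-0.5, -0.5, -3.7]
width: 43.1
gripper_force: 62.1
clock: 5.37
eef_pos: [556.6, 69.2, 190.7]
tool_rot: [-3.14, 0.0, 1.676]
force: [0.3, -1.4, -2.8]
width: 43.0
gripper_force: 62.2
clock: 5.45
eef_pos: [556.8, 69.3, 190.8]
tool_rot: [-3.141, 0.0, 1.676]
force: [-0.2, -0.5, -3.2]
width: 42.8
gripper_force: 62.2
clock: 5.53
eef_pos: [556.9, 69.3, 191.0]
tool_rot: [-3.141, -0.0, 1.676]
force: [-0.2, 0.4, -2.9]
width: 43.1
gripper_force: 62.2
```

It weighs about 3 N, so this is the full jar and it stays on the left. Lowering it back.

```bash
python3 -m handwheel '[[[0,0,0],[0,0,0.01],1],[[0,0,0],[0,0,0.01],1],[[0,0,0],[0,0,0.01],1],[[0,0,0],[0,0,0.01],1],[[0,0,0],[0,0,0.008],1]]'; python3 -m handwheel '[[[0,0,0],[0,0,0],1],[[0,0,0],[0,0,0],1],[[0,0,0],[0,0,0],1],[[0,0,0],[0,0,0],1]]'; python3 -m handwheel '[[[0,0,0],[0,0,0],1]]'
```

```text
clock: 5.95
eef_pos: [556.8, 69.2, 141.9]
tool_rot: [-3.141, 0.0, 1.676]
force: [-0.4, -0.8, 1.9]
width: 43.0
gripper_force: 62.4
clock: 6.28
eef_pos: [556.8, 69.3, 143.6]
tool_rot: [-3.141, 0.0, 1.676]
force: [-1.4, 0.4, 0.1]
width: 43.0
gripper_force: 62.5
clock: 6.37
eef_pos: [556.8, 69.3, 143.7]
tool_rot: [-3.141, 0.0, 1.676]
force: [-2.2, 0.2, 0.0]
width: 43.2
gripper_force: 62.5
```

```bash
python3 -m handwheel '[[[0,0,0],[0,0,0.0015],1],[[0,0,0],[0,0,0],0.5],[[0,0,0],[0,0,0],0.3],[[0,0,0],[0,0,0],0],[[0,0,0],[0,0,0],0]]'; python3 -m handwheel '[[[0,0,0],[0,0,0],0],[[0,0,0],[0,0,0],0],[[0,0,0],[0,0,-0.025],0],[[0,0,0],[0,0,-0.025],0],[[0,0,0],[0,0,-0.025],0]]';  python3 -m handwheel '[[[0,0,0],[0.02,0,0],0],[[0,0,0],[0.02,0,0],0],[[0,0,0],[0.02,0,0],0],[[0,0,0],[0.02,0,0],0],[[0,0,0],[0,0,0],0]]'; python3 -m handwheel '[[[0,0,0],[0,0,0],0],[[0,0,0],[0,0,0],0]]'
python3 - <<'E'
from cell import ctrl
import cv2,numpy as np
a=ctrl.get_image("side")["pixels"][110:300,150:330,::-1]
a=cv2.resize(a,(540,570),interpolation=cv2.INTER_CUBIC)
cv2.imwrite("pics/g2.png",a)
E
```

```text
clock: 6.78
eef_pos: [557.8, 69.5, 142.1]
tool_rot: [3.14, -0.0, 1.676]
force: [-1.0, 0.4, -0.4]
width: 77.0
gripper_force: 0.0
clock: 7.2
eef_pos: [556.8, 69.4, 217.4]
tool_rot: [-3.141, -0.0, 1.676]
force: [0.2, 0.8, -0.3]
width: 85.5
gripper_force: 0.0
clock: 7.62
eef_pos: [547.8, 154.5, 217.4]
tool_rot: [3.14, -0.004, 1.682]
force: [0.6, 0.6, 0.5]
width: 85.4
gripper_force: 0.0
clock: 7.78
eef_pos: [548.8, 148.0, 216.7]
tool_rot: [-3.141, 0.001, 1.676]
force: [0.3, -0.5, 0.8]
width: 85.3
gripper_force: 0.0
```

View pics/g2.png

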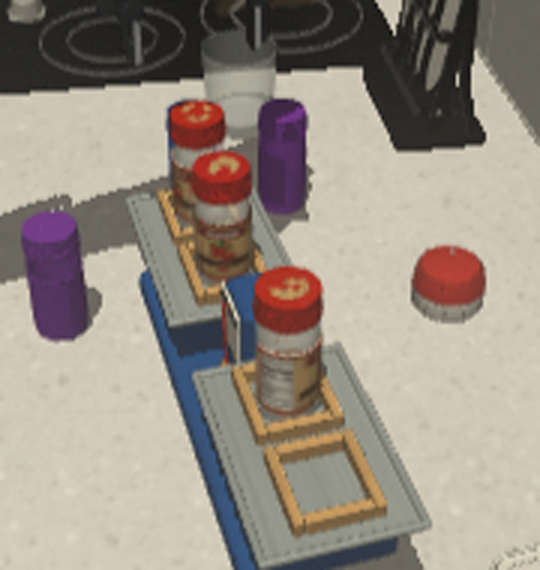

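The inner jar is back in its holder with its cap at (222,178), unchanged. Now the outer jar.

```bash
python3 -m handwheel '[[[0,0,0],[0,0,0.025],0],[[0,0,0],[0,0,0.025],0],[[0,0,0],[0,0,0.015],0],[[0,0,0],[0,0,0.01],0],[[0,0,0],[0,0,0],0]]'; python3 -m handwheel '[[[0,0,0],[0,0,0],0.4],[[0,0,0],[0,0,0],0.5],[[0,0,0],[0,0,0],0.6],[[0,0,0],[0,0,0],1],[[0,0,0],[0,0,0],1]]'; python3 -m handwheel '[[[0,0,0],[0,0,0],1],[[0,0,0],[0,0,0],1],[[0,0,0],[0,0,0],1],[[0,0,0],[0,0,0],1],[[0,0,0],[0,0,0],1]]';python3 -m handwheel '[[[0,0,0],[0,0,-0.01],1],[[0,0,0],[0,0,-0.01],1],[[0,0,0],[0,0,-0.01],1],[[0,0,0],[0,0,-0.01],1],[[0,0,0],[0,0,-0.01],1]]'; python3 -m handwheel '[[[0,0,0],[0,0,-0.02],1],[[0,0,0],[0,0,-0.02],1],[[0,0,0],[0,0,-0.02],1],[[0,0,0],[0,0,-0.02],1],[[0,0,0],[0,0,-0.015],1]]';python3 -m handwheel '[[[0,0,0],[0,0,0],1],[[0,0,0],[0,0,0],1],[[0,0,0],[0,0,0],1],[[0,0,0],[0,0,0],1]]';python3 -m handwheel '[[[0,0,0],[0,0,0],1]]'
```

```text
clock: 8.25
eef_pos: [547.6, 147.2, 139.8]
tool_rot: [-3.138, 0.001, 1.675]
force: [-0.6, 0.0, 0.2]
width: 85.6
gripper_force: 0.0
clock: 8.67
eef_pos: [549.2, 149.0, 142.6]
tool_rot: [3.14, -0.0, 1.676]
force: [0.4, -0.5, -0.0]
width: 43.3
gripper_force: 61.0
clock: 9.08
eef_pos: [549.0, 148.9, 141.9]
tool_rot: [3.141, -0.0, 1.676]
force: [0.9, 0.3, 0.8]
width: 43.1
gripper_force: 60.9
clock: 9.5
eef_pos: [548.4, 148.8, 193.2]
tool_rot: [-3.141, 0.0, 1.676]
force: [1.1, -1.2, -1.5]
width: 43.3
gripper_force: 62.0
clock: 9.92
eef_pos: [548.7, 149.1, 289.5]
tool_rot: [3.14, -0.0, 1.676]
force: [0.3, 1.0, -0.3]
width: 43.2
gripper_force: 62.0
clock: 10.25
eef_pos: [547.8, 148.4, 285.7]
tool_rot: [-3.139, 0.001, 1.676]
force: [0.4, -0.2, -2.1]
width: 42.9
gripper_force: 62.1
clock: 10.33
eef_pos: [548.0, 148.6, 285.7]
tool_rot: [-3.139, 0.0, 1.676]
force: [0.6, -0.0, -0.8]
width: 42.8
gripper_force: 62.1
```

About 1 N: this is the nearly empty jar. While the right pan is in clear view, I'll refine the empty holder's position with a model overlay.

```bash
cat > ov.py <<'E'
from cell import ctrl
from h import *
import cv2
yaw=0.106; ex=np.array([np.cos(yaw),np.sin(yaw)]); ey=np.array([-np.sin(yaw),np.cos(yaw)])
B=np.array([565.8,-15.0]); fz=82
out=np.zeros((500,790,3),np.uint8)
from scipy.optimize import minimize
def ring(n,c,K,u0,v0,shape):
    m=np.zeros(shape,np.uint8)
    for a,b,val in((31,34,1),(23,26,0)):
        q=[proj(n,[*(c+sx*a*ex+sy*b*ey),fz+14]) for sx,sy in((1,1),(1,-1),(-1,-1),(-1,1))]
        cv2.fillPoly(m,[np.round((np.array(q)-[u0,v0]+.5)*K*16-8).astype(np.int32)],val,shift=4)
    return m
for n,(u0,u1,v0,v1),xo in(("top",(303,378,175,225),0),("side",(210,290,220,305),385)):
    im=ctrl.get_image(n)["pixels"]; K=5
    c=cv2.resize(im[v0:v1,u0:u1],None,fx=K,fy=K,interpolation=cv2.INTER_CUBIC).astype(int)
    wood=np.clip((c[:,:,0]-c[:,:,2]-25)/40,0,1)*(c[:,:,1]-c[:,:,2]>15)
    c0=B-165*ey
    best=max(((( ring(n,c0+s*ex+t*ey,K,u0,v0,wood.shape)*wood).sum(),s,t) for s in np.arange(-8,8.1,.5) for t in np.arange(-8,8.1,.5)))
    print(n,best,c0+best[1]*ex+best[2]*ey)
    o=c[:,:,::-1].astype(np.uint8).copy()
    for ctr,col in((c0+best[1]*ex+best[2]*ey,(255,0,0)),(B-85*ey,(0,255,0))):
        for a,b in((31,34),(23,26)):
            q=[(np.array(proj(n,[*(ctr+sx*a*ex+sy*b*ey),fz+14]))-[u0,v0]+.5)*K for sx,sy in((1,1),(1,-1),(-1,-1),(-1,1))]
            cv2.polylines(o,[np.round(np.array(q)).astype(int)],True,col,1)
    out[:o.shape[0],xo:xo+o.shape[1]]=o
cv2.imwrite("pics/ov.png",out)
E
python3 ov.py
```

```text
top (np.float64(5985.425), np.float64(1.5), np.float64(2.0)) [ 584.53724313 -176.9264207 ]
side (np.float64(9249.75), np.float64(0.5), np.float64(-3.0)) [ 584.07186391 -182.0041586 ]
```

View pics/ov.png

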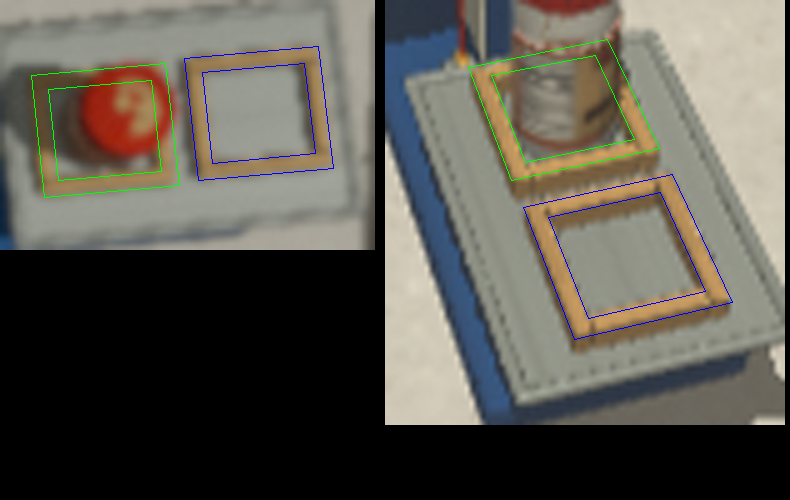

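The two cameras agree: the empty holder is at about (584.3,-179.4), which puts it about 1 mm behind the mid point. Carrying the jar over.

```bash
python3 -m handwheel '[[[0,0,0],[-0.02,0,0],1],[[0,0,0],[-0.03,0,0],1],[[0,0,0],[-0.03,0,0],1],[[0,0,0],[-0.03,0,0],1],[[0,0,0],[-0.03,0,0],1]]'; python3 -m handwheel '[[[0,0,0],[-0.03,0,0],1],[[0,0,0],[-0.03,0,0],1],[[0,0,0],[-0.03,0,0],1],[[0,0,0],[-0.03,0,0],1],[[0,0,0],[-0.03,0,0],1]]'; python3 -m handwheel '[[[0,0,0],[-0.025,0.002,0],1],[[0,0,0],[-0.015,0,0],1],[[0,0,0],[0,0,0],1],[[0,0,0],[0,0,0],1],[[0,0,0],[0,0,0],1]]';python3 -m handwheel '[[[0,0,0],[0,0,0.03],1],[[0,0,0],[0,0,0.03],1],[[0,0,0],[0,0,0.025],1],[[0,0,0],[0,0,0.015],1],[[0,0,0],[0,0,0],1]]';python3 -m handwheel '[[[0,0,0],[0,0,0],1],[[0,0,0],[0,0,0],1],[[0,0,0],[0,0,0],1],[[0,0,0],[0,0,0],1]]'
```

```text
clock: 10.85
eef_pos: [563.2, 8.3, 286.4]
tool_rot: [-3.141, -0.0, 1.677]
force: [0.7, 0.3, -0.6]
width: 43.0
gripper_force: 62.1
clock: 11.27
eef_pos: [579.0, -141.0, 286.4]
tool_rot: [-3.141, -0.0, 1.676]
force: [1.3, 0.1, -0.2]
width: 43.2
gripper_force: 62.1
clock: 11.68
eef_pos: [585.4, -176.6, 286.7]
tool_rot: [-3.141, -0.002, 1.679]
force: [0.4, 0.4, -1.0]
width: 43.0
gripper_force: 62.1
clock: 12.1
eef_pos: [583.1, -176.0, 183.5]
tool_rot: [-3.135, -0.004, 1.68]
force: [-0.2, 0.7, -0.7]
width: 42.9
gripper_force: 62.1
clock: 12.43
eef_pos: [586.3, -178.9, 188.4]
tool_rot: [3.139, 0.001, 1.677]
force: [0.2, 0.5, -1.6]
width: 42.8
gripper_force: 62.1
```

```bash
python3 -m handwheel '[[[0,0,0],[0,-0.001,0.008],1],[[0,0,0],[0,0,0],1],[[0,0,0],[0,0,0],1],[[0,0,0],[0,0,0],1],[[0,0,0],[0,0,0],1]]';python3 -m handwheel '[[[0,0,0],[0,0,0],1],[[0,0,0],[0,0,0],1],[[0,0,0],[0,0,0],1]]'
python3 - <<'E'
from cell import ctrl
import cv2,numpy as np
o=np.zeros((540,790,3),np.uint8)
for n,(u0,u1,v0,v1),xo in(("top",(303,378,175,225),0),("side",(210,290,200,305),385)):
    c=cv2.resize(ctrl.get_image(n)["pixels"][v0:v1,u0:u1,::-1],None,fx=5,fy=5,interpolation=cv2.INTER_CUBIC); o[:c.shape[0],xo:xo+c.shape[1]]=c
cv2.imwrite("pics/pl.png",o); print(ctrl.read_state()["eef_pos"])
E
```

```text
clock: 12.85
eef_pos: [584.5, -179.2, 178.9]
tool_rot: [3.141, 0.0, 1.676]
force: [-0.5, -0.3, -0.8]
width: 43.0
gripper_force: 62.1
clock: 13.1
eef_pos: [584.5, -179.2, 178.9]
tool_rot: [3.141, 0.0, 1.676]
force: [0.1, -0.1, -0.6]
width: 43.0
gripper_force: 62.1
[ 584.4171719  -179.20011836  178.86479043]
```

View pics/pl.png

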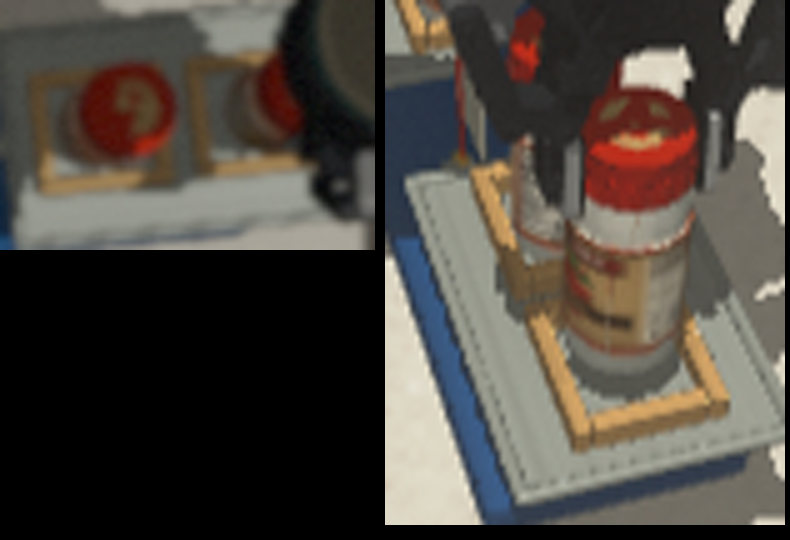

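The jar hangs centred over the holder: its foot spans (565–685, ~365), within the opening. Lowering gently and watching the force.

```bash
python3 -m handwheel '[[[0,0,0],[0,0,0.004],1],[[0,0,0],[0,0,0.004],1],[[0,0,0],[0,0,0.004],1],[[0,0,0],[0,0,0],1],[[0,0,0],[0,0,0],1]]'; python3 -m handwheel '[[[0,0,0],[0,0,0.002],1],[[0,0,0],[0,0,0.002],1],[[0,0,0],[0,0,0],1],[[0,0,0],[0,0,0],1],[[0,0,0],[0,0,0],1]]'
```

```text
clock: 13.62
eef_pos: [584.2, -179.1, 166.4]
tool_rot: [-3.141, -0.0, 1.676]
force: [0.0, -0.2, -1.9]
width: 43.1
gripper_force: 62.0
clock: 14.03
eef_pos: [584.8, -179.2, 163.0]
tool_rot: [3.141, 0.0, 1.676]
force: [1.4, -0.4, 0.1]
width: 42.9
gripper_force: 62.0
```

```bash
python3 -m handwheel '[[[0,0,0],[0,0,0.002],1],[[0,0,0],[0,0,0.002],1],[[0,0,0],[0,0,0],1],[[0,0,0],[0,0,0],1],[[0,0,0],[0,0,0],1]]'; python3 -m handwheel '[[[0,0,0],[0,0,0],1],[[0,0,0],[0,0,0],1]]'
```

```text
clock: 14.45
eef_pos: [584.8, -179.2, 159.0]
tool_rot: [3.141, 0.0, 1.676]
force: [1.7, 0.3, 0.3]
width: 42.9
gripper_force: 62.0
clock: 14.62
eef_pos: [584.8, -179.2, 159.0]
tool_rot: [3.141, 0.0, 1.676]
force: [1.8, 1.2, 1.6]
width: 43.1
gripper_force: 62.0
```

```bash
cat > pan.py <<'E'
from cell import ctrl
from h import *
import cv2
ref=cv2.imread("pics/pl.png")[:525,385:785]
im=ctrl.get_image("side")["pixels"][200:305,210:290,::-1]
c=cv2.resize(im,None,fx=5,fy=5,interpolation=cv2.INTER_CUBIC)
x0,y0,x1,y1=100,415,390,495
for nm,(x0,y0,x1,y1) in {"pan front":(100,425,380,490),"holder front":(190,385,345,450)}.items():
    r=cv2.matchTemplate(c[y0-30:y1+30,x0-20:min(x1+20,400)],ref[y0:y1,x0:min(x1,380)],cv2.TM_CCOEFF_NORMED)
    _,v,_,p=cv2.minMaxLoc(r); print(nm,"shift px",(p[0]-20)/5,(p[1]-30)/5,"score",round(v,3))
a=proj("side",[560,-225,82]);b=proj("side",[560,-225,72]); print("10mm down =",b[0]-a[0],b[1]-a[1])
f=[ctrl.read_state()["force"] for _ in range(1)]; print(f)
E
python3 pan.py
```

```text
pan front shift px 0.0 2.0 score 0.955
holder front shift px -0.2 2.6 score 0.854
10mm down = -0.10152087111279684 3.4049339796788445
[array([2.98850664, 0.7305259 , 0.75103918])]
```

Run:
```python
from h import *
for z in(107,140,192,213): print(z,np.round(proj("side",[584.4,-179.2,z]),2))
print("du per mm in bal x at foot", (np.array(proj("side",[594.4,-178.1,107]))-proj("side",[584.4,-179.2,107]))/10)
import cv2
from cell import ctrl
c=cv2.resize(ctrl.get_image("side")["pixels"][215:305,215:290,::-1],None,fx=6.5,fy=6.5,interpolation=cv2.INTER_CUBIC)
cv2.imwrite("pics/rim.png",c)
```

```text
107 [257.58 265.12]
140 [258.14 253.02]
192 [259.09 232.53]
213 [259.5  223.71]
du per mm in bal x at foot [ 0.4996615  -0.11310959]
```

View pics/rim.png

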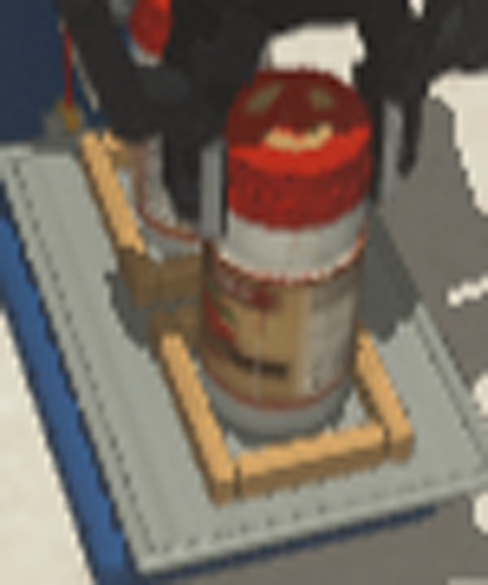

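Force and pan shift (about 7 mm down) show the foot is sitting on the holder's front rim. In the picture the foot (centre ~(278,390)) is close to the front wall, with a gap at the back wall, and Fx is positive. I'll lift, move about 2.5 mm back and retry.

```bash
python3 -m handwheel '[[[0,0,0],[0,0,-0.005],1],[[0,0,0],[0,0,-0.005],1],[[0,0,0],[0,0,-0.002],1],[[0,0,0],[0,0.0025,0],1],[[0,0,0],[0,0,0],1]]'; python3 -m handwheel '[[[0,0,0],[0,0,0],1],[[0,0,0],[0,0,0],1],[[0,0,0],[0,0,0],1]]'; python3 -m handwheel '[[[0,0,0],[0,0,0.004],1],[[0,0,0],[0,0,0.003],1],[[0,0,0],[0,0,0.002],1],[[0,0,0],[0,0,0],1],[[0,0,0],[0,0,0],1]]';  python3 -m handwheel '[[[0,0,0],[0,0,0],1],[[0,0,0],[0,0,0],1],[[0,0,0],[0,0,0],1]]'; python3 pan.py
```

```text
clock: 15.13
eef_pos: [586.8, -179.0, 170.8]
tool_rot: [-3.141, 0.0, 1.676]
force: [0.9, 0.4, -1.6]
width: 42.5
gripper_force: 62.0
clock: 15.38
eef_pos: [586.6, -178.9, 170.5]
tool_rot: [-3.141, -0.0, 1.676]
force: [-0.7, 0.0, -0.5]
width: 42.8
gripper_force: 62.0
clock: 15.8
eef_pos: [586.7, -178.9, 161.5]
tool_rot: [-3.141, -0.0, 1.676]
force: [0.2, 0.6, -1.8]
width: 43.3
gripper_force: 62.0
clock: 16.05
eef_pos: [587.0, -178.9, 162.0]
tool_rot: [3.141, 0.0, 1.676]
force: [-0.4, 0.8, -1.0]
width: 43.2
gripper_force: 62.0
pan front shift px 0.0 0.0 score 1.0
holder front shift px 0.0 0.2 score 0.885
10mm down = -0.10152087111279684 3.4049339796788445
[array([-0.59303772,  0.37792446, -1.17595649])]
```

No force and the pan hasn't moved, so the foot is inside the frame. Lowering to the floor.

```bash
python3 -m handwheel '[[[0,0,0],[0,0,0.002],1],[[0,0,0],[0,0,0.002],1],[[0,0,0],[0,0,0.002],1],[[0,0,0],[0,0,0],1],[[0,0,0],[0,0,0],1]]'; python3 -m handwheel '[[[0,0,0],[0,0,0.002],1],[[0,0,0],[0,0,0.002],1],[[0,0,0],[0,0,0.001],1],[[0,0,0],[0,0,0],1],[[0,0,0],[0,0,0],1]]';  python3 -m handwheel '[[[0,0,0],[0,0,0],1],[[0,0,0],[0,0,0],1],[[0,0,0],[0,0,0],1]]'; python3 pan.py
```

```text
clock: 16.52
eef_pos: [586.7, -178.9, 155.6]
tool_rot: [-3.141, -0.0, 1.676]
force: [0.4, -0.6, -1.6]
width: 43.0
gripper_force: 62.1
clock: 16.93
eef_pos: [587.0, -178.9, 150.9]
tool_rot: [3.141, 0.0, 1.676]
force: [-0.1, 0.0, 0.1]
width: 43.6
gripper_force: 62.1
clock: 17.18
eef_pos: [587.0, -178.9, 150.9]
tool_rot: [3.141, 0.0, 1.676]
force: [0.1, -0.3, -0.1]
width: 43.0
gripper_force: 62.1
pan front shift px 0.0 1.4 score 0.966
holder front shift px -0.2 1.8 score 0.898
10mm down = -0.10152087111279684 3.4049339796788445
[array([0.5927918 , 0.98711351, 1.22754423])]
```

The pan has come down about 4 mm to level with about 0 N on the tool. Releasing and backing off.

```bash
python3 -m handwheel '[[[0,0,0],[0,0,0],0.5],[[0,0,0],[0,0,0],0.3],[[0,0,0],[0,0,0],0],[[0,0,0],[0,0,0],0],[[0,0,0],[0,0,0],0]]'; python3 -m handwheel '[[[0,0,0],[0,0,0],0],[[0,0,0],[0,0,-0.02],0],[[0,0,0],[0,0,-0.03],0],[[0,0,0],[0,0,-0.03],0],[[0,0,0],[0,0,-0.03],0]]'; python3 -m handwheel '[[[0,0,0],[0,-0.035,0],0],[[0,0,0],[0,-0.035,0],0],[[0,0,0],[0,-0.035,0],0],[[0,0,0],[0,-0.03,0],0],[[0,0,0],[0,0,0],0]]'; python3 -m handwheel '[[[0,0,0],[0,0,0],0],[[0,0,0],[0,0,0],0],[[0,0,0],[0,0,0],0],[[0,0,0],[0,0,0],0],[[0,0,0],[0,0,0],0]]'
python3 - <<'E'
from cell import ctrl
import cv2
c=cv2.resize(ctrl.get_image("side")["pixels"][130:310,150:320,::-1],None,fx=3.3,fy=3.3,interpolation=cv2.INTER_CUBIC)
cv2.imwrite("pics/end.png",c)
E
python3 pan.py
```

```text
clock: 17.65
eef_pos: [586.9, -178.9, 150.8]
tool_rot: [-3.142, 0.0, 1.676]
force: [-0.1, 0.4, -0.6]
width: 85.1
gripper_force: 0.0
clock: 18.07
eef_pos: [586.6, -178.8, 261.9]
tool_rot: [-3.141, -0.0, 1.676]
force: [0.8, -0.3, 0.2]
width: 85.1
gripper_force: 0.0
clock: 18.48
eef_pos: [445.6, -194.4, 260.5]
tool_rot: [-3.134, 0.001, 1.673]
force: [-0.3, 0.3, -0.3]
width: 85.2
gripper_force: 0.0
clock: 18.9
eef_pos: [453.5, -192.8, 260.6]
tool_rot: [3.141, -0.0, 1.677]
force: [0.3, -0.5, -0.3]
width: 85.8
gripper_force: 0.0
pan front shift px 0.0 1.2 score 0.972
holder front shift px 0.0 1.4 score 0.9
10mm down = -0.10152087111279684 3.4049339796788445
[array([-0.18181398, -1.09306529,  0.81868278])]
```

View pics/end.png

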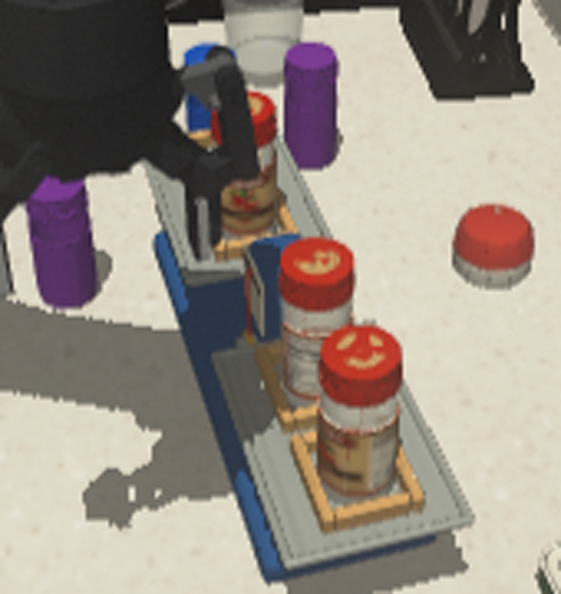

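The jar stands upright in the right-hand outer holder with its foot at about (355,490). The full jar is still in the left inner holder at (250,215). The right pan shifted 1.2 px (about 4 mm), which is level, and the robot is touching nothing. Handing in.

```bash
python3 -c "
from cell import ctrl
print(ctrl.finish_job())"
```

```text
the job is handed in; nothing more can be done
None
```

The nearly empty jar (about 1 N, against 3 N for the full one) now stands upright and released in the right pan's outer holder; the pan measures level, and the job is handed in, though the jar first caught the holder's front rim (about 2 N, pan pushed down about 7 mm) and I had to lift and retry.

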